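Sort two look-alike preserve jars into the stall rack by trying the narrow lane

TASK

Finish stocking the steel rack: of the two loose preserve jars one is the slim size and joins the jar already standing in the narrow lane, the other is the stout size for the wide lane, and since both wear the same lid you find out which is which by trying whether a jar slides into the narrow lane. Slide each, upright, along its lane until it is closed up against the stop or the jar in front, drawing back one that jams rather than forcing it, and leave the bowl, the cups and the bread board where they are.

Things in the scene. Friction and masses are not known exactly. Their poses are not given: they have to be found in the camera images.
- rack: Fixed steel two-lane jar rack, open on top, no floor (jars slide on the counter). Origin on the counter at the near tip of the middle divider (8 mm thick, along y = 0, round nose). Its x axis runs along the lanes from the open mouths (x = 0) to the stop plate (inner face x = 200 mm); z up. Guides and stop 45 mm high, outer guides 6 mm thick; their flares are told at the lane mouths.
- narrow_mouth (a point): Middle of the narrow lane's mouth line, on the counter (rack x = 0, y = 54.5 mm), axes as the rack's. Lane 101 mm wide (rack y = 4 to 105 mm), 200 mm long: holds two slim jars one behind the other. Its outer guide flares outward 25 degrees in front of the mouth, to about rack x = -34, y = 124 mm.
- wide_mouth (a point): Middle of the wide lane's mouth line, on the counter (rack x = 0, y = -58.5 mm), axes as the rack's. Lane 109 mm wide (rack y = -4 to -113 mm), 200 mm long; the stout jar goes to its stop. Its outer guide flares outward 25 degrees in front of the mouth, to about rack x = -34, y = -132 mm.
- jar_1: Full preserve jar, red-brown glass, white label, brass lid; 0.4 to 0.75 kg; origin centre of underside, z up. 82 mm high: glass to 62 mm, then lid 100 mm across. Glass either slim (98 mm: enters the narrow lane) or stout (105 mm: jams at its mouth, centre 15 to 22 mm short of the mouth line). Of jar_1 and jar_2 one is slim, one stout: not told which. Too wide to grip: slide it on the counter.
- jar_2: The other loose jar, described as jar_1; starts in front of the rack, too.
- jar_3: A slim jar like the others (98 mm glass, 100 mm lid, 82 mm high) that already stands in the narrow lane, within 8 mm of the stop; it stays there.
- bowl: White ceramic bowl, 110 mm across, 55 mm high; bystander. Origin at the centre of its underside.
- cups: Nested stack of kraft paper cups standing mouth down, 82 mm across, 82 mm high; bystander. Origin at the centre of its underside.
- loaf_board: Small wooden board 200 x 110 mm with a loaf on it, 52 mm high in all; bystander. Origin at the centre of the board's underside, board's length along its x.
Mind the look-alikes: they are no part of the job. What is shaped like the jar_2 but orange is not meant.

How it is judged (in metres and radians):
At the end, for the whole second after the job is handed in: One of the loose jars (only the slim one can get there) stands in the narrow lane behind the jar that was already there, the row closed up to the stop with no more than 12 mm of gaps in all, and the other stands in the wide lane within 12 mm of the stop; all three jars are upright and at rest (((x of jar_1 in the frame of rack between 0.039 and 0.06 m and y of jar_1 in the frame of rack between 0.05 and 0.059 m and x of jar_2 in the frame of rack between 0.1355 and 0.16 m and y of jar_2 in the frame of rack between -0.0645 and -0.0525 m) or (x of jar_2 in the frame of rack between 0.039 and 0.06 m and y of jar_2 in the frame of rack between 0.05 and 0.059 m and x of jar_1 in the frame of rack between 0.1355 and 0.16 m and y of jar_1 in the frame of rack between -0.0645 and -0.0525 m)) and x of jar_3 in the frame of rack between 0.139 and 0.16 m and y of jar_3 in the frame of rack between 0.05 and 0.059 m and angle between each of jar_1, jar_2, jar_3's own z axis and vertical below 0.06 rad and linear speed of each of jar_1, jar_2, jar_3 below 0.02 m/s); the robot touches nothing.
It fails at once if a jar is tipped by more than 17 degrees (angle between any of jar_1, jar_2, jar_3's own z axis and vertical above 0.3 rad).
It fails at once if a jar is forced: the fingers press on it with more than 90 N (contact force between the fingers and jar_1 above 90 N or contact force between the fingers and jar_2 above 90 N or contact force between the fingers and jar_3 above 90 N).
It fails at once if the bowl, the cups or the bread board is shifted by more than 20 mm (distance of any of bowl, cups, loaf_board from where it was at the start of the episode above 0.02 m).
It also fails if it takes over 72 s, if anything falls off the work surface, if the arm or the gripper's body presses on something with over 40 N, if the wrist force passes 120 N, or if a joint passes its speed limit or range.

ROBOT

A 7-joint arm with a two-finger parallel gripper is mounted at the origin on the work surface. World frame = base frame: x ahead of the robot, y to its left, z up, the work surface at z = 0. Lengths are in m, angles in degrees, forces in N, time in s.
With the tool pointing down it reaches from about 0.4 to 0.85 m from the base axis. Payload 6.9 kg.
Tool frame: the origin (TCP) lies at the very end of the fingers, on their centre line; the grasp point (between the pads) lies 19 mm behind it; z points along the fingers, y is the direction in which the jaws open and shut (so a half turn about z gives the same grasp; the last joint's range is limited). The gripper opens to 85 mm and grips with 20 to 120 N. Pads are 22 mm wide; open, the fingers measure 114 mm over their backs; the gripper's body (76 mm by 85 mm) begins 54 mm behind the grasp point. The pads swing forward as they close: fully open they stand 13 mm farther back than shut.
Start: joints at [6.045, 29.078, -13.613, 85.955, 7.202, 65.827, -8.869], TCP at [0.625, -0, 0.194] pointing down, gripper open.
Joint ranges: [-176.47, 176.47], [-13.61, 117.27], [-81.72, 77.17], [0.22, 143.17], [-87.28, 267.28], [10, 112.55], [-165.47, 165.47]. Speed limits (degrees/s): [136.94, 136.94, 180, 180, 180, 180, 180].

INTERFACE

Orientations are given as a 3x3 rotation matrix whose columns are the frame's x, y, z axes.
In Python, from bench import * gives the robot as it stands.
- The arm moves only by the tool arm_command, never from a script. Its argument "moves" is a list of rows, each an object with "grip": the closure in counts, from 0 (fully open) to 255 (shut); "slide": the shift along the tool's x, y, z in units of 0.2 m (1.0 is 0.2 m), a list of three; "rot": the turn, a rotation vector about the tool's x, y, z in units of 0.5 rad (1.0 is 0.5 rad), a list of three. In form: [{"grip": grip, "slide": [tx, ty, tz], "rot": [rx, ry, rz]}, ...]. A call has 1 to 10 rows; each row is the pose to reach, as a shift and turn from the pose commanded when the call began, along the tool's axes at that moment; what a row does not reach only later rows make up. A row lasts 1/12 s, in which the tool goes at most 41.7 mm and 7.16 degrees, less where a joint would pass 70% of its speed; a pose out of reach is approached as far as the arm can. A call with a number of a shift or a turn outside -1 to 1 is refused whole. A call with a gripper value outside its range is refused whole. The fingers move at their own pace and stop on an object; the grip force is fixed at half the most. Time passes only in rows, so rows that repeat a pose let the fingers close. It gives the time, the measured TCP pose, the force and the opening at its end, in the units of the state.
- get_state(): the state, without advancing time (a new reading comes with each control period).
- get_image(name): name is "scene" or "side" or "wrist"; returns the picture (480x640x3 uint8, red, green, blue); there is no depth.
- calibration(name): a dict with "intrinsics" (3x3 intrinsics, pixels), "camera_from_world" (4x4, takes a point from world to camera coordinates); the wrist camera has in their place "hand_eye" (4x4, takes a point from camera to tool coordinates, whose origin is the TCP and whose axes are the flange's). Camera axes: x right, y down, z forward; pixel columns grow to the right and rows downward; lengths in m; the calibration is good to about 2 mm. A picture is of the moment at which its call begins: read the wrist's pose just before it. calibration takes no time and is no camera call.
- sign_off(): hands the job in, once; it reports no verdict.
The state is a dict: "t": time; "qpos": joint angles; "joint_vel": joint speeds; "effort": joint torques, N m; "tcp_pos": TCP position; "eef_rot": TCP orientation; "force": force on the tool from outside, world axes, zero at the start; "torque": the same for the moment, N m; "width": opening from 0.0 (shut) to 1.0 (fully open).
Only numpy, scipy, OpenCV 4.12 (cv2) and the standard library are available. Lean on these libraries where they do the work, as an engineer would, in place of code of your own. Each camera call takes 0.05 s, during which the arm holds its last target. There are 200 camera calls.

## Working session

There is one attempt and no reset: what is moved stays moved. The work goes in short steps, Python scripts to look and compute and a tool call to move; the robot and the scene stay as the last step left them, time stands still between calls to the robot, and variables do not carry over. Pictures are saved under pics/ and viewed, about 8 in all and at most 12, crops included, and the job is handed in when it is done.

Besides the shell and the picture viewer there is one more tool, called after "Emit:" as name(argument=value, ...) on one line, values as JSON. arm_command: Moves the arm, as the interface text tells. Shifts and turns lie within -1 to 1; 1 stands for 0.2 m of shift or 0.5 rad of turn. Its arguments: {"type":"object","properties":{"moves":{"type":"array","items":{"type":"object","properties":{"grip":{"type":"number"},"slide":{"type":"array","items":{"type":"number","minimum":-1,"maximum":1}},"rot":{"type":"array","items":{"type":"number","minimum":-1,"maximum":1}}}}}},"required":["moves"]}

```bash
mkdir -p pics
python3 - <<'E'
from bench import *
import cv2,numpy as np
for n in ("scene","side"):
    cv2.imwrite(f"pics/{n}0.png",get_image(n)[:,:,::-1])
    c=calibration(n);print(n,np.round(c["intrinsics"],1).tolist(),np.round(c["camera_from_world"],3).tolist())
s=get_state();print(s)
print(np.round(calibration("wrist")["hand_eye"],3))
E
```

```text
scene [[492.0, 0.0, 323.0], [0.0, 492.0, 234.6], [0.0, 0.0, 1.0]] [[-0.88, 0.476, 0.008, 0.524], [0.394, 0.737, -0.549, -0.222], [-0.267, -0.48, -0.836, 1.473], [0.0, 0.0, 0.0, 1.0]]
side [[444.2, 0.0, 323.7], [0.0, 444.2, 234.9], [0.0, 0.0, 1.0]] [[0.995, -0.097, -0.005, -0.593], [-0.065, -0.622, -0.78, 0.078], [0.073, 0.777, -0.626, 1.083], [0.0, 0.0, 0.0, 1.0]]
{'t': 0.1, 'qpos': array([  6.04492379,  29.12025617, -13.60979867,  86.00261653,
         7.20270893,  65.83027514,  -8.870126  ]), 'joint_vel': array([ 0.03288518, -0.06862052,  0.0769305 , -0.09879772,  0.02094889,
        0.02062558,  0.06835381]), 'effort': array([-4.60960451e-03, -6.21825886e+01, -2.19466478e+00, -2.50204021e+01,
        1.25371566e-02,  7.74859713e-03, -3.76228832e-05]), 'tcp_pos': array([ 6.24470849e-01, -8.15592303e-05,  1.92924080e-01]), 'eef_rot': array([[-2.83863511e-06,  9.99998647e-01, -1.64474227e-03],
       [ 9.99999999e-01,  2.76294693e-06, -4.60205288e-05],
       [-4.60159223e-05, -1.64474240e-03, -9.99998646e-01]]), 'force': array([ 0.40048858, -1.02278482,  0.28281439]), 'torque': array([-0.04819139, -0.01022862,  0.01447052]), 'width': 0.9970220377683117}
[[ 0.    -0.964 -0.264  0.066]
 [ 1.     0.     0.    -0.001]
 [-0.    -0.264  0.964 -0.181]
 [ 0.     0.     0.     1.   ]]
```

View pics/scene0.png

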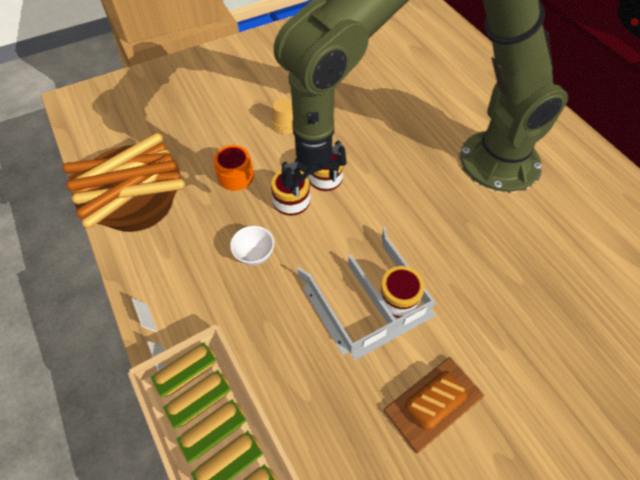

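View pics/side0.png

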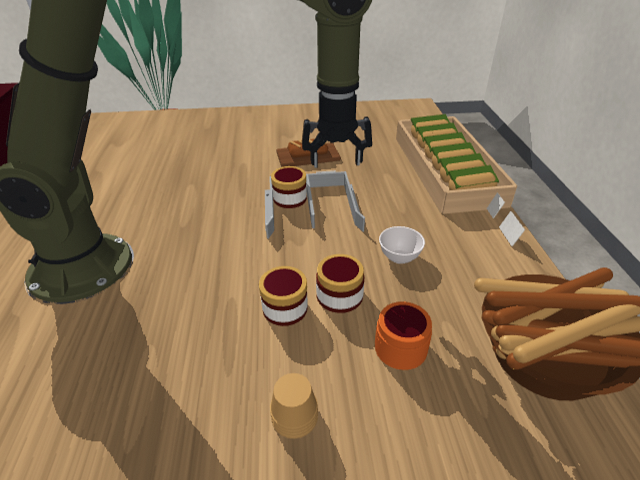

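The side view shows two loose jars with brass lids at (284,283) and (340,270), jar_3 in the left lane at (289,177), and the bowl at (401,245). The cups are at (294,405) and the board at (308,155). The orange pot at (403,335) is the look-alike and is not meant. The next step is an enlarged crop.

Run:
```python
import cv2
a=cv2.imread("pics/side0.png")[150:330,240:450]
cv2.imwrite("pics/c1.png",cv2.resize(a,None,fx=3.3,fy=3.3,interpolation=cv2.INTER_CUBIC))
a=cv2.imread("pics/scene0.png")[150:370,230:450]
cv2.imwrite("pics/c2.png",cv2.resize(a,None,fx=2.7,fy=2.7,interpolation=cv2.INTER_CUBIC))
```

```text
(no output)
```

View pics/c1.png

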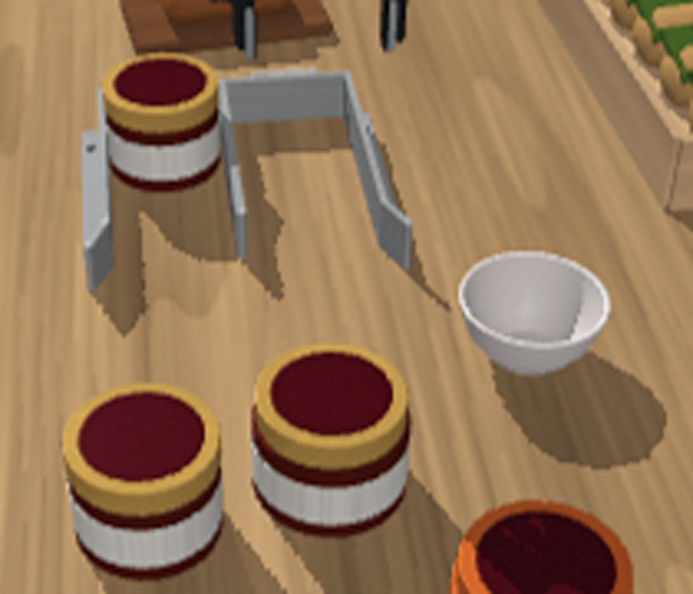

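View pics/c2.png

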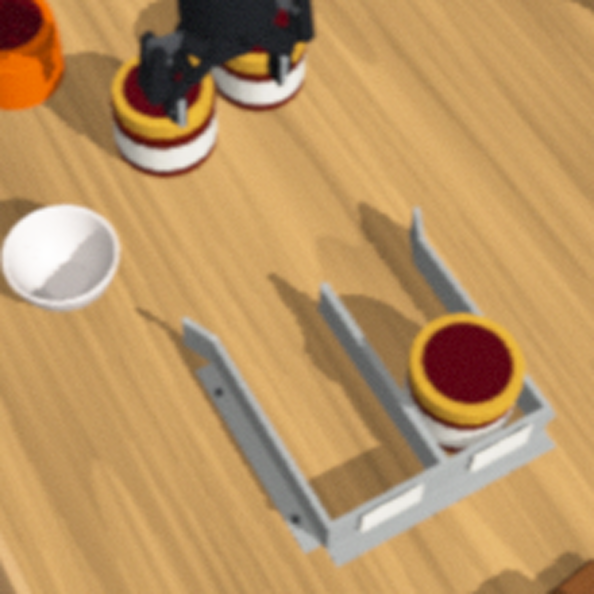

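The crops show both loose jars, the rack tips and the corners. Jar A (left in the side view) has lid overhang and looks slim. Jar B's glass is as wide as its lid and looks stout. I'll test A in the narrow lane. Next I'll fit the poses.

```bash
cat > h.py <<'E'
import numpy as np, cv2
from scipy.optimize import least_squares
from bench import *
C={n:calibration(n) for n in("scene","side")}
OFF={"side":((240,150),3.3),"scene":((230,150),2.7)}
def pix(n,u): o,s=OFF[n]; return np.array(u)/s+o
def proj(n,P):
    T=np.array(C[n]["camera_from_world"]);q=T[:3,:3]@np.asarray(P)+T[:3,3]
    q=np.array(C[n]["intrinsics"])@q; return q[:2]/q[2]
def back(n,uv,z):
    T=np.array(C[n]["camera_from_world"]);R=T[:3,:3]
    d=R.T@np.linalg.solve(np.array(C[n]["intrinsics"]),[*uv,1]);c=-R.T@T[:3,3]
    return c+d*(z-c[2])/d[2]
E
python3 - <<'E'
from h import *
obs=[("scene",(0,0,.045),(325,288)),("scene",(.2,0,.045),(438,463)),("scene",(-.034,.124,.045),(417,210)),("scene",(-.034,-.132,.045),(186,321)),("scene",(.2,-.113,.045),(322,516)),("scene",(.2,.105,.045),(535,405)),
("side",(0,0,.045),(241,200)),("side",(.2,0,.045),(222,82)),("side",(-.034,.124,.045),(91,246)),("side",(-.034,-.132,.045),(410,225)),("side",(.2,-.113,.045),(345,76)),("side",(-.034,-.132,0),(406,268)),("side",(-.034,.124,0),(93,291)),("side",(0,0,0),(241,258))]
def W(p,q): c,s=np.cos(p[2]),np.sin(p[2]);return np.array([p[0]+c*q[0]-s*q[1],p[1]+s*q[0]+c*q[1],q[2]])
f=lambda p:np.concatenate([proj(n,W(p,q))-pix(n,u) for n,q,u in obs])
r=least_squares(f,[.6,.1,1.57],loss="soft_l1");p=r.x
print("rack",p,np.degrees(p[2]));print(np.round(f(p).reshape(-1,2),1).tolist())
c,s=np.cos(p[2]),np.sin(p[2]);R=np.array([[c,s],[-s,c]])
for nm,n,u,z in [("A","side",(142,437),.082),("B","side",(331,393),.082),("J3","side",(161,82),.082),("J3","scene",(467,361),.082),("bowl","side",(534,302),.055),("bowl","scene",(61,255),.055)]:
    w=back(n,pix(n,u),z);print(nm,n,w.round(4),"rack",(R@(w[:2]-p[:2])).round(4))
for nm,uv,z in[("cups",(292,383),.082),("orange",(404,325),.09)]: print(nm,back("side",uv,z).round(3))
np.save("rack.npy",p)
E
```

```text
rack [0.57650491 0.09941774 1.57497556] 90.23945246923724
[[-1.7, -0.5], [0.0, 0.0], [-1.3, -0.9], [-3.4, -1.3], [0.8, 2.7], [1.3, 1.8], [-0.3, 3.0], [0.0, -0.3], [-2.0, -0.1], [0.1, -0.2], [0.2, -0.7], [0.4, 0.3], [-1.1, -0.1], [0.1, -1.1]]
A side [ 0.4929 -0.1873  0.082 ] rack [-0.2863  0.0848]
B side [ 0.6162 -0.1594  0.082 ] rack [-0.259  -0.0386]
J3 side [0.5203 0.2414 0.082 ] rack [0.1422 0.0556]
J3 scene [0.5147 0.2426 0.082 ] rack [0.1434 0.0612]
bowl side [ 0.7793 -0.0502  0.055 ] rack [-0.1504 -0.2022]
bowl scene [ 0.7762 -0.0394  0.055 ] rack [-0.1396 -0.1991]
cups [ 0.502 -0.425  0.082]
orange [ 0.713 -0.33   0.09 ]
```

Emit:
arm_command(moves=[{"grip": 105, "slide": [-1, -0.66, 0], "rot": [0, 0.28, 0]}, {"grip": 105, "slide": [-1, -0.66, 0], "rot": [0, 0.28, 0]}, {"grip": 105, "slide": [-1, -0.66, 0], "rot": [0, 0.28, 0]}, {"grip": 105, "slide": [-1, -0.66, 0], "rot": [0, 0.28, 0]}, {"grip": 105, "slide": [-1, -0.66, 0], "rot": [0, 0.28, 0]}, {"grip": 105, "slide": [-1, -0.66, 0], "rot": [0, 0.28, 0]}, {"grip": 105, "slide": [-1, -0.66, 0], "rot": [0, 0.28, 0]}, {"grip": 105, "slide": [-1, -0.66, 0], "rot": [0, 0.28, 0]}])

```text
t: 0.77
tcp_pos: [0.4914, -0.2027, 0.1934]
eef_rot: [[0.006, 1.0, -0.0], [0.99, -0.006, 0.139], [0.139, -0.001, -0.99]]
force: [0.9, 1.2, 0.5]
width: 0.592
```

Emit:
arm_command(moves=[{"grip": 105, "slide": [-0.396, 0, -0.056]}, {"grip": 105, "slide": [-0.396, 0, -0.056]}, {"grip": 105, "slide": [-0.396, 0, -0.056]}, {"grip": 105, "slide": [-0.48, 0, 0.54]}, {"grip": 105, "slide": [-0.48, 0, 0.54]}, {"grip": 105, "slide": [-0.48, 0, 0.54]}, {"grip": 105, "slide": [-0.48, 0, 0.54]}])

```text
invalid input
```

Run:
```python
from h import *
s=get_state();print(s["t"],s["tcp_pos"],s["width"],s["force"],s["eef_rot"].round(3).tolist())
a,b=get_image("side"),get_image("wrist")
cv2.imwrite("pics/s1.png",np.hstack([cv2.resize(a[130:450,170:490],(400,400),interpolation=cv2.INTER_CUBIC),cv2.resize(b,(400,300)).repeat(1,0) if 0 else cv2.copyMakeBorder(cv2.resize(b,(400,300)),0,100,0,0,cv2.BORDER_CONSTANT)])[:,:,::-1])
```

```text
0.7667 [ 0.49136989 -0.20274055  0.19337472] 0.591701806867573 [0.90761128 1.18607299 0.52531577] [[0.006, 1.0, -0.0], [0.99, -0.006, 0.139], [0.139, -0.001, -0.99]]
```

View pics/s1.png

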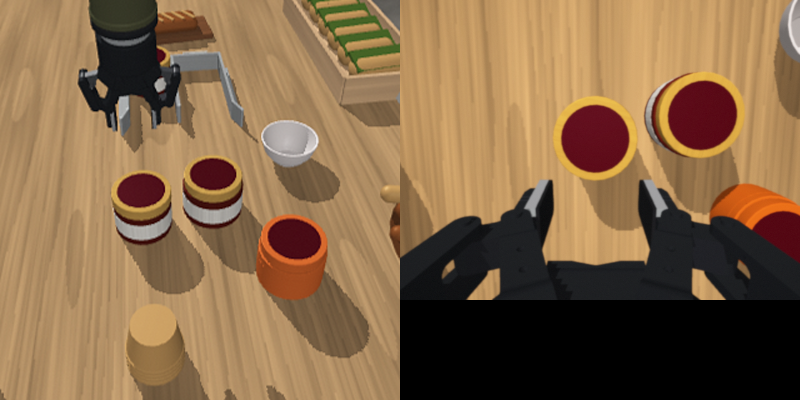

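The side view shows the arm above the scene with both jars untouched. In the wrist view jar A's lid is at (598,138), centred between the jaws. Row `rot` has to be given explicitly, so I'll resend with it.

Emit:
arm_command(moves=[{"grip": 105, "slide": [-0.396, 0, -0.056], "rot": [0, 0, 0]}, {"grip": 105, "slide": [-0.396, 0, -0.056], "rot": [0, 0, 0]}, {"grip": 105, "slide": [-0.396, 0, -0.056], "rot": [0, 0, 0]}, {"grip": 105, "slide": [-0.51, 0, 0.77], "rot": [0, 0, 0]}, {"grip": 105, "slide": [-0.51, 0, 0.77], "rot": [0, 0, 0]}, {"grip": 105, "slide": [-0.51, 0, 0.77], "rot": [0, 0, 0]}, {"grip": 105, "slide": [-0.51, 0, 0.77], "rot": [0, 0, 0]}, {"grip": 105, "slide": [-0.51, 0, 0.77], "rot": [0, 0, 0]}, {"grip": 105, "slide": [-0.51, 0, 0.77], "rot": [0, 0, 0]}])

```text
t: 1.62
tcp_pos: [0.4926, -0.277, 0.0257]
eef_rot: [[-0.002, 1.0, -0.004], [0.99, 0.002, 0.143], [0.143, -0.004, -0.99]]
force: [-0.5, -0.3, 0.8]
width: 0.588
```

Emit:
arm_command(moves=[{"grip": 105, "slide": [0.03, 0, 0.004], "rot": [0, 0, 0]}, {"grip": 105, "slide": [0.06, 0, 0.008], "rot": [0, 0, 0]}, {"grip": 105, "slide": [0.09, 0, 0.013], "rot": [0, 0, 0]}, {"grip": 105, "slide": [0.12, 0, 0.017], "rot": [0, 0, 0]}, {"grip": 105, "slide": [0.15, 0, 0.021], "rot": [0, 0, 0]}, {"grip": 105, "slide": [0.18, 0, 0.025], "rot": [0, 0, 0]}, {"grip": 105, "slide": [0.21, 0, 0.03], "rot": [0, 0, 0]}, {"grip": 105, "slide": [0.24, 0, 0.034], "rot": [0, 0, 0]}, {"grip": 105, "slide": [0.27, 0, 0.038], "rot": [0, 0, 0]}, {"grip": 105, "slide": [0.3, 0, 0.042], "rot": [0, 0, 0]}])

```text
t: 2.45
tcp_pos: [0.4932, -0.2195, 0.0271]
eef_rot: [[0.001, 1.0, 0.001], [0.99, -0.001, 0.138], [0.138, 0.001, -0.99]]
force: [-0.1, -4.3, 0.4]
width: 0.591
```

Run:
```python
from h import *
s=get_state();print(s["tcp_pos"],s["force"])
a,b=get_image("side"),get_image("wrist")
cv2.imwrite("pics/s2.png",np.hstack([cv2.resize(a[130:450,170:490],(400,400),interpolation=cv2.INTER_CUBIC),cv2.copyMakeBorder(cv2.resize(b,(400,300)),0,100,0,0,cv2.BORDER_CONSTANT)])[:,:,::-1])
```

```text
[ 0.49316875 -0.21952256  0.02713751] [-0.10515397 -4.29382794  0.42672445]
```

View pics/s2.png

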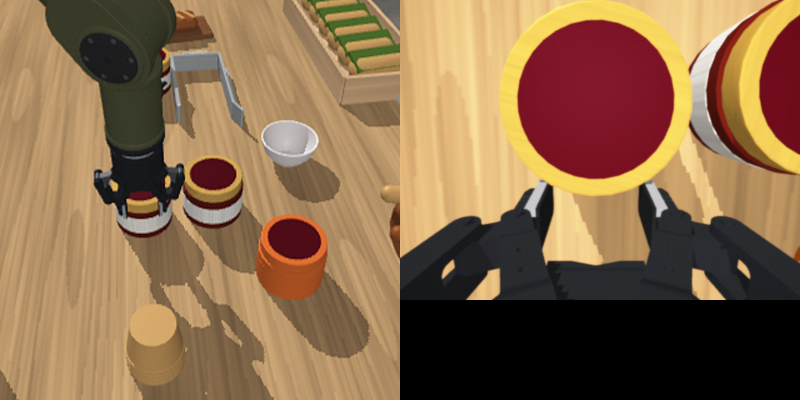

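The side view shows the fingers against jar A, upright, with B untouched. In the wrist view the lid is centred at (596,97). Next I'll get the jar-to-TCP offset from the wrist camera.

```bash
cat >> h.py <<'E'
def wback(uv,z,s):
    c=calibration("wrist");H=np.array(c["hand_eye"]);R=s["eef_rot"]
    d=R@H[:3,:3]@np.linalg.solve(np.array(c["intrinsics"]),[*uv,1]);o=s["tcp_pos"]+R@H[:3,3]
    return o+d*(z-o[2])/d[2]
def lids(s,img):
    "jars' lids in wrist image: contours of brass+dark blob"
    hsv=cv2.cvtColor(img,cv2.COLOR_RGB2HSV)
    m=cv2.inRange(hsv,(170,150,40),(180,255,140))|cv2.inRange(hsv,(0,150,40),(4,255,140))
    for k in cv2.findContours(m,cv2.RETR_EXTERNAL,cv2.CHAIN_APPROX_NONE)[0]:
        if cv2.contourArea(k)>3000:
            e=cv2.fitEllipse(cv2.convexHull(k));print("lid px",np.round(e[0],1),np.round(e[1],0),wback(e[0],.082,s).round(4))
E
python3 - <<'E'
from h import *
s=get_state();print(s["tcp_pos"]);lids(s,get_image("wrist"));print(calibration("wrist")["intrinsics"],wback((313.6,155),.082,s))
E
```

```text
[ 0.49319914 -0.21774785  0.02713354]
lid px [313.  157.7] [249. 253.] [ 0.4921 -0.1695  0.082 ]
lid px [698.8 126.8] [234. 265.] [ 0.6145 -0.1597  0.082 ]
lid px [649.7 132.3] [277. 326.] [ 0.5991 -0.1614  0.082 ]
[[411.17805257   0.         313.14994536]
 [  0.         411.17805257 236.35737916]
 [  0.           0.           1.        ]] [ 0.49227797 -0.16861538  0.082     ]
```

Emit:
arm_command(moves=[{"grip": 105, "slide": [0.042, 0.007, 0.006], "rot": [0, 0, 0]}, {"grip": 105, "slide": [0.084, 0.015, 0.012], "rot": [0, 0, 0]}, {"grip": 105, "slide": [0.126, 0.022, 0.018], "rot": [0, 0, 0]}, {"grip": 105, "slide": [0.168, 0.03, 0.024], "rot": [0, 0, 0]}, {"grip": 105, "slide": [0.21, 0.037, 0.03], "rot": [0, 0, 0]}, {"grip": 105, "slide": [0.252, 0.045, 0.036], "rot": [0, 0, 0]}, {"grip": 105, "slide": [0.294, 0.052, 0.042], "rot": [0, 0, 0]}, {"grip": 105, "slide": [0.336, 0.06, 0.048], "rot": [0, 0, 0]}, {"grip": 105, "slide": [0.378, 0.067, 0.054], "rot": [0, 0, 0]}, {"grip": 105, "slide": [0.42, 0.075, 0.06], "rot": [0, 0, 0]}])

```text
t: 3.43
tcp_pos: [0.508, -0.1332, 0.0269]
eef_rot: [[-0.0, 1.0, -0.0], [0.99, 0.0, 0.14], [0.14, -0.0, -0.99]]
force: [-0.1, -3.1, 1.4]
width: 0.587
```

Emit:
arm_command(moves=[{"grip": 105, "slide": [0.042, 0.007, 0.006], "rot": [0, 0, 0]}, {"grip": 105, "slide": [0.084, 0.015, 0.012], "rot": [0, 0, 0]}, {"grip": 105, "slide": [0.126, 0.022, 0.018], "rot": [0, 0, 0]}, {"grip": 105, "slide": [0.168, 0.03, 0.024], "rot": [0, 0, 0]}, {"grip": 105, "slide": [0.21, 0.037, 0.03], "rot": [0, 0, 0]}, {"grip": 105, "slide": [0.252, 0.045, 0.036], "rot": [0, 0, 0]}, {"grip": 105, "slide": [0.294, 0.052, 0.042], "rot": [0, 0, 0]}, {"grip": 105, "slide": [0.336, 0.06, 0.048], "rot": [0, 0, 0]}, {"grip": 105, "slide": [0.378, 0.067, 0.054], "rot": [0, 0, 0]}, {"grip": 105, "slide": [0.42, 0.075, 0.06], "rot": [0, 0, 0]}])

```text
t: 4.27
tcp_pos: [0.523, -0.0485, 0.0267]
eef_rot: [[0.0, 1.0, -0.0], [0.99, -0.0, 0.139], [0.139, -0.0, -0.99]]
force: [-1.0, -3.9, 2.5]
width: 0.586
```

Run:
```python
from h import *
s=get_state();print(s["tcp_pos"],s["force"]);b=get_image("wrist");lids(s,b)
cv2.imwrite("pics/s3.png",b[:,:,::-1])
```

```text
[ 0.52304157 -0.04849255  0.02671295] [-1.04714123 -3.90028481  2.51222255]
lid px [312.1 158.9] [250. 254.] [ 0.5217 -0.0006  0.082 ]
```

View pics/s3.png

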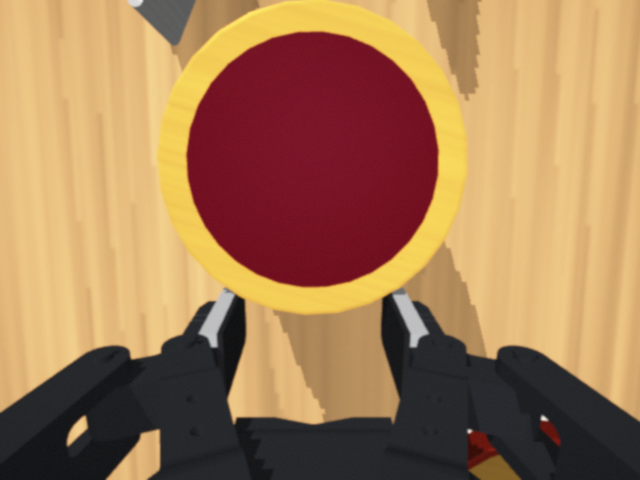

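The wrist view shows jar A cradled at (312,158), with the outer flare tip at (137,5) top-left. Jar A is on the narrow-lane centre line at x 0.5217, against 0.522. I'll go on, slower near the mouth.

Emit:
arm_command(moves=[{"grip": 105, "slide": [0.035, 0, 0.005], "rot": [0, 0, 0]}, {"grip": 105, "slide": [0.07, 0, 0.01], "rot": [0, 0, 0]}, {"grip": 105, "slide": [0.105, 0, 0.015], "rot": [0, 0, 0]}, {"grip": 105, "slide": [0.14, 0, 0.02], "rot": [0, 0, 0]}, {"grip": 105, "slide": [0.175, 0, 0.025], "rot": [0, 0, 0]}, {"grip": 105, "slide": [0.21, 0, 0.03], "rot": [0, 0, 0]}, {"grip": 105, "slide": [0.245, 0, 0.034], "rot": [0, 0, 0]}, {"grip": 105, "slide": [0.28, 0, 0.039], "rot": [0, 0, 0]}, {"grip": 105, "slide": [0.28, 0, 0.039], "rot": [0, 0, 0]}])

```text
t: 5.07
tcp_pos: [0.5227, 0.01, 0.0268]
eef_rot: [[-0.002, 1.0, -0.001], [0.99, 0.002, 0.141], [0.141, -0.0, -0.99]]
force: [0.7, -0.8, 0.2]
width: 0.584
```

Run:
```python
from h import *
s=get_state();print(s["tcp_pos"],s["force"]);b=get_image("wrist");lids(s,b)
cv2.imwrite("pics/s4.png",b[:,:,::-1])
```

```text
[0.52270868 0.00997891 0.02680961] [ 0.72246216 -0.84899983  0.23465118]
lid px [313.3 157.3] [250. 254.] [0.5217 0.0583 0.082 ]
```

View pics/s4.png

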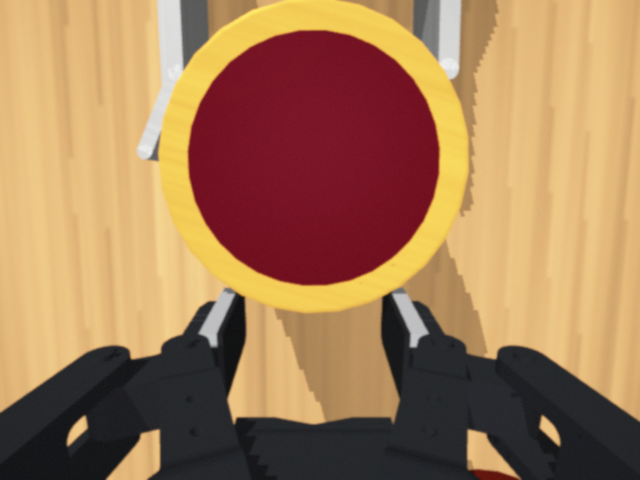

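The wrist view shows the divider nose at (450,68), the outer guide's bend at (176,72) and its tip at (145,153). I'll use them to check the rack's x against the jar.

Run:
```python
from h import *
s=get_state()
for u in [(450,68),(450,5),(176,72),(171,5),(145,153)]: print(u,wback(u,.045,s).round(4))
```

```text
(450, 68) [0.5758 0.095  0.045 ]
(450, 5) [0.5748 0.1186 0.045 ]
(176, 72) [0.4669 0.0932 0.045 ]
(171, 5) [0.466  0.1183 0.045 ]
(145, 153) [0.4531 0.0616 0.045 ]
```

Emit:
arm_command(moves=[{"grip": 105, "slide": [0.01, -0.003, 0.001], "rot": [0, 0, 0]}, {"grip": 105, "slide": [0.02, -0.003, 0.003], "rot": [0, 0, 0]}, {"grip": 105, "slide": [0.03, -0.003, 0.004], "rot": [0, 0, 0]}, {"grip": 105, "slide": [0.04, -0.003, 0.006], "rot": [0, 0, 0]}, {"grip": 105, "slide": [0.05, -0.003, 0.007], "rot": [0, 0, 0]}, {"grip": 105, "slide": [0.06, -0.003, 0.008], "rot": [0, 0, 0]}, {"grip": 105, "slide": [0.07, -0.003, 0.01], "rot": [0, 0, 0]}, {"grip": 105, "slide": [0.075, -0.003, 0.011], "rot": [0, 0, 0]}])

```text
t: 5.78
tcp_pos: [0.5223, 0.0228, 0.0266]
eef_rot: [[-0.0, 1.0, -0.0], [0.99, 0.0, 0.14], [0.14, -0.0, -0.99]]
force: [0.1, -4.3, 0.5]
width: 0.585
```

Emit:
arm_command(moves=[{"grip": 105, "slide": [0.01, 0, 0.001], "rot": [0, 0, 0]}, {"grip": 105, "slide": [0.02, 0, 0.003], "rot": [0, 0, 0]}, {"grip": 105, "slide": [0.03, 0, 0.004], "rot": [0, 0, 0]}])

```text
t: 6.03
tcp_pos: [0.5224, 0.0287, 0.0267]
eef_rot: [[0.0, 1.0, -0.0], [0.99, -0.0, 0.14], [0.14, -0.0, -0.99]]
force: [-0.0, -3.8, 0.1]
width: 0.588
```

Emit:
arm_command(moves=[{"grip": 105, "slide": [0.01, 0, 0.001], "rot": [0, 0, 0]}, {"grip": 105, "slide": [0.02, 0, 0.003], "rot": [0, 0, 0]}])

```text
t: 6.2
tcp_pos: [0.5223, 0.0329, 0.0267]
eef_rot: [[-0.0, 1.0, -0.0], [0.99, 0.0, 0.14], [0.14, -0.0, -0.99]]
force: [-0.6, -2.6, 1.1]
width: 0.589
```

Run:
```python
from h import *
s=get_state();print(s["tcp_pos"],s["force"]);b=get_image("wrist");lids(s,b)
```

```text
[0.52230282 0.03285646 0.02668971] [-0.55522783 -2.63867002  1.12290303]
lid px [312.8 158.6] [250. 254.] [0.5212 0.0809 0.082 ]
```

No jam yet. Continuing in 2 mm steps past the jam zone.

Emit:
arm_command(moves=[{"grip": 105, "slide": [0.01, 0, 0.001], "rot": [0, 0, 0]}, {"grip": 105, "slide": [0.02, 0, 0.003], "rot": [0, 0, 0]}, {"grip": 105, "slide": [0.03, 0, 0.004], "rot": [0, 0, 0]}])

```text
t: 6.5
tcp_pos: [0.5224, 0.0387, 0.0267]
eef_rot: [[0.0, 1.0, -0.0], [0.99, -0.0, 0.14], [0.14, -0.0, -0.99]]
force: [-0.5, -3.5, -0.4]
width: 0.588
```

Emit:
arm_command(moves=[{"grip": 105, "slide": [0.01, 0, 0.001], "rot": [0, 0, 0]}, {"grip": 105, "slide": [0.02, 0, 0.003], "rot": [0, 0, 0]}, {"grip": 105, "slide": [0.03, 0, 0.004], "rot": [0, 0, 0]}])

```text
t: 6.75
tcp_pos: [0.5223, 0.0449, 0.0268]
eef_rot: [[-0.0, 1.0, -0.0], [0.99, 0.0, 0.14], [0.14, -0.0, -0.99]]
force: [0.3, -2.5, 0.2]
width: 0.592
```

Emit:
arm_command(moves=[{"grip": 105, "slide": [0.01, 0, 0.001], "rot": [0, 0, 0]}, {"grip": 105, "slide": [0.02, 0, 0.003], "rot": [0, 0, 0]}, {"grip": 105, "slide": [0.03, 0, 0.004], "rot": [0, 0, 0]}])

```text
t: 7.0
tcp_pos: [0.5223, 0.0509, 0.0268]
eef_rot: [[-0.0, 1.0, -0.0], [0.99, 0.0, 0.14], [0.14, -0.0, -0.99]]
force: [0.2, -2.6, -1.1]
width: 0.588
```

Run:
```python
from h import *
s=get_state();print(s["tcp_pos"],s["force"]);b=get_image("wrist");lids(s,b)
```

```text
[0.52232154 0.05094832 0.02678057] [ 0.22447809 -2.61231554 -1.06297034]
lid px [312.9 158.5] [250. 254.] [0.5212 0.099  0.082 ]
```

A's centre is at the mouth line with only about 3 N of drag, so A is the slim jar. I'll slide it on.

Emit:
arm_command(moves=[{"grip": 105, "slide": [0.018, 0, 0.003], "rot": [0, 0, 0]}, {"grip": 105, "slide": [0.036, 0, 0.005], "rot": [0, 0, 0]}, {"grip": 105, "slide": [0.054, 0, 0.008], "rot": [0, 0, 0]}, {"grip": 105, "slide": [0.072, 0, 0.01], "rot": [0, 0, 0]}, {"grip": 105, "slide": [0.09, 0, 0.013], "rot": [0, 0, 0]}, {"grip": 105, "slide": [0.108, 0, 0.015], "rot": [0, 0, 0]}, {"grip": 105, "slide": [0.126, 0, 0.018], "rot": [0, 0, 0]}, {"grip": 105, "slide": [0.144, 0, 0.02], "rot": [0, 0, 0]}, {"grip": 105, "slide": [0.162, 0, 0.023], "rot": [0, 0, 0]}, {"grip": 105, "slide": [0.178, 0, 0.025], "rot": [0, 0, 0]}])

```text
t: 7.88
tcp_pos: [0.5223, 0.0871, 0.0268]
eef_rot: [[-0.0, 1.0, -0.0], [0.99, 0.0, 0.14], [0.14, -0.0, -0.99]]
force: [0.1, -2.7, -0.3]
width: 0.591
```

Emit:
arm_command(moves=[{"grip": 105, "slide": [0.007, 0, 0.001], "rot": [0, 0, 0]}, {"grip": 105, "slide": [0.015, 0, 0.002], "rot": [0, 0, 0]}, {"grip": 105, "slide": [0.02, 0, 0.003], "rot": [0, 0, 0]}])

```text
t: 8.13
tcp_pos: [0.5223, 0.0908, 0.0268]
eef_rot: [[0.0, 1.0, -0.0], [0.99, 0.0, 0.14], [0.14, -0.0, -0.99]]
force: [-0.6, -3.0, 0.2]
width: 0.586
```

Emit:
arm_command(moves=[{"grip": 105, "slide": [0.007, 0, 0.001], "rot": [0, 0, 0]}, {"grip": 105, "slide": [0.01, 0, 0.001], "rot": [0, 0, 0]}])

```text
t: 8.3
tcp_pos: [0.5224, 0.0928, 0.0269]
eef_rot: [[0.0, 1.0, -0.0], [0.99, -0.0, 0.14], [0.14, -0.0, -0.99]]
force: [0.4, -2.2, -0.8]
width: 0.589
```

Emit:
arm_command(moves=[{"grip": 105, "slide": [0.007, 0, 0.001], "rot": [0, 0, 0]}, {"grip": 105, "slide": [0.01, 0, 0.001], "rot": [0, 0, 0]}])

```text
t: 8.47
tcp_pos: [0.5224, 0.094, 0.0269]
eef_rot: [[0.001, 1.0, -0.0], [0.99, -0.001, 0.139], [0.139, -0.0, -0.99]]
force: [-1.2, -5.6, -0.9]
width: 0.589
```

Run:
```python
from h import *
s=get_state();print(s["tcp_pos"],s["force"]);b=get_image("wrist");lids(s,b)
```

```text
[0.52235585 0.09401448 0.02686048] [-1.16338554 -5.61026303 -0.92305456]
lid px [312.8 159.2] [250. 253.] [0.5213 0.1419 0.082 ]
```

Drag has doubled, so it has met jar_3. I'll close the row up to the stop in small steps.

Emit:
arm_command(moves=[{"grip": 105, "slide": [0.005, 0, 0.001], "rot": [0, 0, 0]}, {"grip": 105, "slide": [0.01, 0, 0.001], "rot": [0, 0, 0]}, {"grip": 105, "slide": [0.015, 0, 0.002], "rot": [0, 0, 0]}])

```text
t: 8.77
tcp_pos: [0.5223, 0.0967, 0.0268]
eef_rot: [[0.001, 1.0, -0.0], [0.99, -0.001, 0.139], [0.139, -0.0, -0.99]]
force: [-0.5, -5.9, -0.3]
width: 0.584
```

Emit:
arm_command(moves=[{"grip": 105, "slide": [0.005, 0, 0.001], "rot": [0, 0, 0]}, {"grip": 105, "slide": [0.008, 0, 0.001], "rot": [0, 0, 0]}])

```text
t: 8.93
tcp_pos: [0.5222, 0.0983, 0.0269]
eef_rot: [[0.001, 1.0, -0.0], [0.99, -0.001, 0.138], [0.138, -0.0, -0.99]]
force: [-1.1, -6.0, -0.7]
width: 0.586
```

Emit:
arm_command(moves=[{"grip": 105, "slide": [0.005, 0, 0.001], "rot": [0, 0, 0]}, {"grip": 105, "slide": [0.005, 0, 0.001], "rot": [0, 0, 0]}])

```text
t: 9.1
tcp_pos: [0.5222, 0.0995, 0.0268]
eef_rot: [[0.001, 1.0, -0.0], [0.99, -0.001, 0.139], [0.139, -0.001, -0.99]]
force: [-0.2, -4.6, -0.9]
width: 0.584
```

Run:
```python
from h import *
s=get_state();print(s["tcp_pos"],s["force"]);b=get_image("wrist");lids(s,b)
```

```text
[0.52220592 0.09945715 0.02679475] [-0.22738641 -4.59372462 -0.88411249]
lid px [312.9 159.2] [250. 253.] [0.5212 0.1473 0.082 ]
```

Emit:
arm_command(moves=[{"grip": 105, "slide": [0.005, 0, 0.001], "rot": [0, 0, 0]}, {"grip": 105, "slide": [0.005, 0, 0.001], "rot": [0, 0, 0]}])

```text
t: 9.32
tcp_pos: [0.5223, 0.0997, 0.0267]
eef_rot: [[0.001, 1.0, -0.0], [0.99, -0.001, 0.138], [0.138, -0.0, -0.99]]
force: [0.0, -8.5, -0.3]
width: 0.59
```

Emit:
arm_command(moves=[{"grip": 105, "slide": [0.005, 0, 0.001], "rot": [0, 0, 0]}, {"grip": 105, "slide": [0.005, 0, 0.001], "rot": [0, 0, 0]}])

```text
t: 9.48
tcp_pos: [0.5223, 0.0998, 0.0266]
eef_rot: [[0.002, 1.0, -0.0], [0.991, -0.002, 0.137], [0.137, -0.001, -0.991]]
force: [-0.6, -10.9, 1.0]
width: 0.589
```

Run:
```python
from h import *
s=get_state();print(s["tcp_pos"],s["force"]);b=get_image("wrist");lids(s,b)
for n in["narrow"]: cv2.imwrite("pics/s5.png",np.hstack([cv2.resize(b,(400,300)),cv2.resize(get_image("side")[130:310,200:440],(400,300),interpolation=cv2.INTER_CUBIC)])[:,:,::-1])
```

```text
[0.52227134 0.09977822 0.02663634] [ -0.55647018 -10.89173432   0.98728735]
lid px [312.5 159.9] [250. 254.] [0.5212 0.1475 0.082 ]
```

The row is closed: TCP motion stopped while force rose to 11 N. I'll draw back, rise, and go behind jar B.

Emit:
arm_command(moves=[{"grip": 105, "slide": [-0.12, 0, -0.017], "rot": [0, 0, 0]}, {"grip": 105, "slide": [-0.35, 0, -0.05], "rot": [0, 0, 0]}, {"grip": 105, "slide": [-0.35, 0, -0.05], "rot": [0, 0, 0]}, {"grip": 105, "slide": [-0.235, 0, -0.867], "rot": [0, 0, 0]}, {"grip": 105, "slide": [-0.235, 0, -0.867], "rot": [0, 0, 0]}, {"grip": 105, "slide": [-0.235, 0, -0.867], "rot": [0, 0, 0]}, {"grip": 105, "slide": [-0.235, 0, -0.867], "rot": [0, 0, 0]}, {"grip": 105, "slide": [-0.235, 0, -0.867], "rot": [0, 0, 0]}, {"grip": 105, "slide": [-0.235, 0, -0.867], "rot": [0, 0, 0]}])

```text
t: 10.33
tcp_pos: [0.524, 0.0325, 0.1948]
eef_rot: [[-0.001, 1.0, 0.006], [0.99, 0.0, 0.14], [0.14, 0.006, -0.99]]
force: [-0.5, -0.1, -1.7]
width: 0.591
```

Emit:
arm_command(moves=[{"grip": 105, "slide": [-0.95, 0.466, -0.134], "rot": [0, 0, 0]}, {"grip": 105, "slide": [-0.95, 0.466, -0.134], "rot": [0, 0, 0]}, {"grip": 105, "slide": [-0.95, 0.466, -0.134], "rot": [0, 0, 0]}, {"grip": 105, "slide": [-0.95, 0.466, -0.134], "rot": [0, 0, 0]}, {"grip": 105, "slide": [-0.95, 0.466, -0.134], "rot": [0, 0, 0]}, {"grip": 105, "slide": [-0.95, 0.466, -0.134], "rot": [0, 0, 0]}, {"grip": 105, "slide": [-0.95, 0.466, -0.134], "rot": [0, 0, 0]}])

```text
t: 10.92
tcp_pos: [0.6153, -0.1634, 0.1892]
eef_rot: [[0.005, 1.0, -0.003], [0.99, -0.005, 0.14], [0.14, -0.003, -0.99]]
force: [-0.4, -0.0, 0.6]
width: 0.592
```

Run:
```python
from h import *
s=get_state();print(s["tcp_pos"],s["force"]);b=get_image("wrist");lids(s,b)
cv2.imwrite("pics/s6.png",np.hstack([cv2.resize(b,(400,300)),cv2.resize(get_image("side")[130:370,180:500],(400,300),interpolation=cv2.INTER_CUBIC)])[:,:,::-1])
```

```text
[ 0.61529748 -0.16343829  0.18918074] [-0.39063187 -0.00107839  0.55955686]
lid px [313.9 236. ] [107. 108.] [ 0.6145 -0.161   0.082 ]
```

View pics/s6.png

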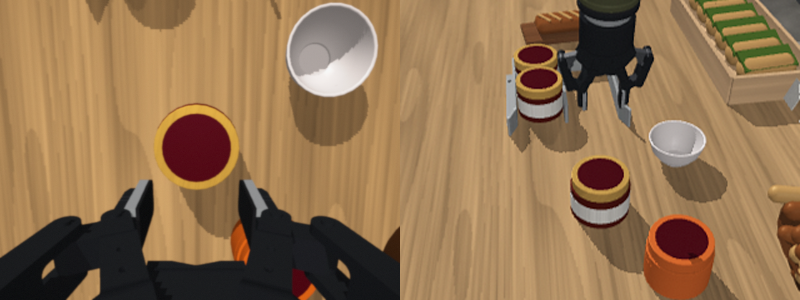

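Both slim jars stand in the narrow lane. In the wrist view, B is at (196,147), centred between the jaws. The bowl at (332,50) is clear of the path. Lowering behind B.

Emit:
arm_command(moves=[{"grip": 105, "slide": [-0.38, 0, -0.054], "rot": [0, 0, 0]}, {"grip": 105, "slide": [-0.38, 0, -0.054], "rot": [0, 0, 0]}, {"grip": 105, "slide": [-0.38, 0, -0.054], "rot": [0, 0, 0]}, {"grip": 105, "slide": [-0.495, 0, 0.753], "rot": [0, 0, 0]}, {"grip": 105, "slide": [-0.495, 0, 0.753], "rot": [0, 0, 0]}, {"grip": 105, "slide": [-0.495, 0, 0.753], "rot": [0, 0, 0]}, {"grip": 105, "slide": [-0.495, 0, 0.753], "rot": [0, 0, 0]}, {"grip": 105, "slide": [-0.495, 0, 0.753], "rot": [0, 0, 0]}, {"grip": 105, "slide": [-0.495, 0, 0.753], "rot": [0, 0, 0]}])

```text
t: 11.77
tcp_pos: [0.6142, -0.2346, 0.028]
eef_rot: [[-0.001, 1.0, -0.004], [0.99, 0.002, 0.142], [0.142, -0.004, -0.99]]
force: [0.4, -0.9, 1.0]
width: 0.589
```

Emit:
arm_command(moves=[{"grip": 105, "slide": [0.03, 0, 0.004], "rot": [0, 0, 0]}, {"grip": 105, "slide": [0.06, 0, 0.008], "rot": [0, 0, 0]}, {"grip": 105, "slide": [0.09, 0, 0.013], "rot": [0, 0, 0]}, {"grip": 105, "slide": [0.12, 0, 0.017], "rot": [0, 0, 0]}, {"grip": 105, "slide": [0.15, 0, 0.021], "rot": [0, 0, 0]}, {"grip": 105, "slide": [0.18, 0, 0.025], "rot": [0, 0, 0]}, {"grip": 105, "slide": [0.21, 0, 0.03], "rot": [0, 0, 0]}, {"grip": 105, "slide": [0.24, 0, 0.034], "rot": [0, 0, 0]}, {"grip": 105, "slide": [0.27, 0, 0.038], "rot": [0, 0, 0]}, {"grip": 105, "slide": [0.3, 0, 0.042], "rot": [0, 0, 0]}])

```text
t: 12.6
tcp_pos: [0.6162, -0.1779, 0.0299]
eef_rot: [[0.001, 1.0, 0.002], [0.991, -0.001, 0.137], [0.137, 0.002, -0.991]]
force: [-0.2, -5.2, 4.0]
width: 0.59
```

Run:
```python
from h import *
s=get_state();print(s["tcp_pos"],s["force"]);b=get_image("wrist");lids(s,b)
```

```text
[ 0.61621888 -0.17789664  0.0298821 ] [-0.16470462 -5.19003868  4.04682419]
lid px [312.8 159.9] [244. 248.] [ 0.6151 -0.13    0.082 ]
```

Emit:
arm_command(moves=[{"grip": 105, "slide": [0.04, 0.005, 0.007], "rot": [0, 0, 0]}, {"grip": 105, "slide": [0.08, 0.009, 0.014], "rot": [0, 0, 0]}, {"grip": 105, "slide": [0.12, 0.014, 0.02], "rot": [0, 0, 0]}, {"grip": 105, "slide": [0.16, 0.019, 0.027], "rot": [0, 0, 0]}, {"grip": 105, "slide": [0.2, 0.024, 0.034], "rot": [0, 0, 0]}, {"grip": 105, "slide": [0.24, 0.028, 0.04], "rot": [0, 0, 0]}, {"grip": 105, "slide": [0.28, 0.033, 0.046], "rot": [0, 0, 0]}, {"grip": 105, "slide": [0.32, 0.038, 0.052], "rot": [0, 0, 0]}, {"grip": 105, "slide": [0.36, 0.043, 0.058], "rot": [0, 0, 0]}, {"grip": 105, "slide": [0.4, 0.047, 0.064], "rot": [0, 0, 0]}])

```text
t: 13.48
tcp_pos: [0.6252, -0.0967, 0.028]
eef_rot: [[0.001, 1.0, 0.001], [0.99, -0.001, 0.138], [0.138, 0.001, -0.99]]
force: [-0.1, -5.2, 4.7]
width: 0.588
```

Emit:
arm_command(moves=[{"grip": 105, "slide": [0.04, 0.005, 0.006], "rot": [0, 0, 0]}, {"grip": 105, "slide": [0.08, 0.009, 0.012], "rot": [0, 0, 0]}, {"grip": 105, "slide": [0.12, 0.014, 0.018], "rot": [0, 0, 0]}, {"grip": 105, "slide": [0.16, 0.019, 0.023], "rot": [0, 0, 0]}, {"grip": 105, "slide": [0.2, 0.024, 0.028], "rot": [0, 0, 0]}, {"grip": 105, "slide": [0.24, 0.028, 0.034], "rot": [0, 0, 0]}, {"grip": 105, "slide": [0.28, 0.033, 0.039], "rot": [0, 0, 0]}, {"grip": 105, "slide": [0.32, 0.038, 0.045], "rot": [0, 0, 0]}, {"grip": 105, "slide": [0.36, 0.043, 0.051], "rot": [0, 0, 0]}, {"grip": 105, "slide": [0.4, 0.047, 0.056], "rot": [0, 0, 0]}])

```text
t: 14.32
tcp_pos: [0.6344, -0.0143, 0.0277]
eef_rot: [[0.0, 1.0, -0.0], [0.99, -0.0, 0.139], [0.139, -0.0, -0.99]]
force: [-0.3, -4.1, 3.0]
width: 0.589
```

Run:
```python
from h import *
s=get_state();print(s["tcp_pos"],s["force"]);b=get_image("wrist");lids(s,b)
cv2.imwrite("pics/s7.png",b[:,:,::-1])
```

```text
[ 0.63442917 -0.01432784  0.02769545] [-0.26079881 -4.0592246   2.98339251]
lid px [312.6 159.5] [248. 251.] [0.6332 0.0334 0.082 ]
```

View pics/s7.png

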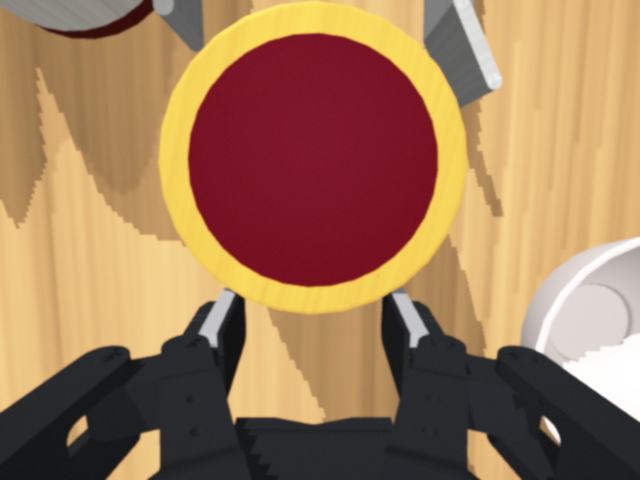

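The wrist view shows the divider nose at (163,5), the outer guide's bend at (460,3), its tip at (493,82), and the bowl at the right edge, clear. I'll check the lane centre.

Run:
```python
from h import *
s=get_state()
for u in [(163,5),(460,3),(494,82)]: print(u,wback(u,.045,s).round(4))
```

```text
(163, 5) [0.5743 0.0981 0.045 ]
(460, 3) [0.6909 0.0991 0.045 ]
(494, 82) [0.7059 0.0693 0.045 ]
```

Lane centre is about 0.633 and the jar is at 0.6332. Straight in.

Emit:
arm_command(moves=[{"grip": 105, "slide": [0.02, 0, 0.003], "rot": [0, 0, 0]}, {"grip": 105, "slide": [0.04, 0, 0.006], "rot": [0, 0, 0]}, {"grip": 105, "slide": [0.06, 0, 0.009], "rot": [0, 0, 0]}, {"grip": 105, "slide": [0.08, 0, 0.012], "rot": [0, 0, 0]}, {"grip": 105, "slide": [0.1, 0, 0.015], "rot": [0, 0, 0]}, {"grip": 105, "slide": [0.12, 0, 0.018], "rot": [0, 0, 0]}, {"grip": 105, "slide": [0.14, 0, 0.02], "rot": [0, 0, 0]}, {"grip": 105, "slide": [0.16, 0, 0.023], "rot": [0, 0, 0]}])

```text
t: 15.03
tcp_pos: [0.6343, 0.0177, 0.0276]
eef_rot: [[0.0, 1.0, -0.0], [0.99, -0.0, 0.14], [0.14, -0.0, -0.99]]
force: [0.2, -4.4, 2.9]
width: 0.586
```

Emit:
arm_command(moves=[{"grip": 105, "slide": [0.012, 0, 0.002], "rot": [0, 0, 0]}, {"grip": 105, "slide": [0.024, 0, 0.003], "rot": [0, 0, 0]}, {"grip": 105, "slide": [0.036, 0, 0.005], "rot": [0, 0, 0]}, {"grip": 105, "slide": [0.048, 0, 0.007], "rot": [0, 0, 0]}, {"grip": 105, "slide": [0.06, 0, 0.008], "rot": [0, 0, 0]}])

```text
t: 15.45
tcp_pos: [0.6343, 0.0296, 0.0276]
eef_rot: [[0.0, 1.0, -0.0], [0.99, -0.0, 0.139], [0.139, -0.0, -0.99]]
force: [0.5, -3.7, 2.0]
width: 0.588
```

Emit:
arm_command(moves=[{"grip": 105, "slide": [0.012, 0, 0.002], "rot": [0, 0, 0]}, {"grip": 105, "slide": [0.024, 0, 0.003], "rot": [0, 0, 0]}, {"grip": 105, "slide": [0.036, 0, 0.005], "rot": [0, 0, 0]}, {"grip": 105, "slide": [0.048, 0, 0.007], "rot": [0, 0, 0]}, {"grip": 105, "slide": [0.06, 0, 0.008], "rot": [0, 0, 0]}])

```text
t: 15.87
tcp_pos: [0.6342, 0.0419, 0.0277]
eef_rot: [[0.0, 1.0, -0.0], [0.99, -0.0, 0.14], [0.14, -0.0, -0.99]]
force: [0.1, -3.8, 1.3]
width: 0.59
```

Run:
```python
from h import *
s=get_state();print(s["tcp_pos"],s["force"]);b=get_image("wrist");lids(s,b)
```

```text
[0.63424372 0.04194988 0.02766579] [ 0.09751444 -3.75190804  1.34327116]
lid px [312.9 159.3] [247. 251.] [0.6332 0.0898 0.082 ]
lid px [18.7 36.3] [ 76. 144.] [0.542  0.1273 0.082 ]
```

The jar is in the mouth with no jam. I'll push until it is well inside, back off, and narrow the fingers so the linkage clears the neighbouring jar's lid. The lane itself will guide it from there.

Emit:
arm_command(moves=[{"grip": 105, "slide": [0.015, 0, 0.002], "rot": [0, 0, 0]}, {"grip": 105, "slide": [0.03, 0, 0.004], "rot": [0, 0, 0]}, {"grip": 105, "slide": [0.045, 0, 0.006], "rot": [0, 0, 0]}, {"grip": 105, "slide": [0.06, 0, 0.008], "rot": [0, 0, 0]}, {"grip": 105, "slide": [0.075, 0, 0.01], "rot": [0, 0, 0]}, {"grip": 105, "slide": [0.09, 0, 0.013], "rot": [0, 0, 0]}, {"grip": 105, "slide": [0.105, 0, 0.015], "rot": [0, 0, 0]}])

```text
t: 16.5
tcp_pos: [0.6343, 0.0632, 0.0277]
eef_rot: [[-0.0, 1.0, -0.0], [0.99, 0.0, 0.139], [0.139, -0.0, -0.99]]
force: [0.4, -3.7, 1.6]
width: 0.592
```

Emit:
arm_command(moves=[{"grip": 105, "slide": [-0.1, 0, -0.014], "rot": [0, 0, 0]}, {"grip": 180, "slide": [-0.1, 0, -0.03], "rot": [0, 0, 0]}, {"grip": 180, "slide": [-0.1, 0, -0.049], "rot": [0, 0, 0]}, {"grip": 180, "slide": [-0.1, 0, -0.049], "rot": [0, 0, 0]}, {"grip": 180, "slide": [-0.1, 0, -0.049], "rot": [0, 0, 0]}, {"grip": 180, "slide": [-0.1, 0, -0.049], "rot": [0, 0, 0]}])

```text
t: 17.0
tcp_pos: [0.6343, 0.043, 0.0348]
eef_rot: [[-0.001, 1.0, -0.0], [0.99, 0.001, 0.14], [0.14, 0.0, -0.99]]
force: [-0.3, -0.3, -0.7]
width: 0.292
```

Run:
```python
from h import *
s=get_state();print(s["tcp_pos"],s["force"]);b=get_image("wrist");lids(s,b)
cv2.imwrite("pics/s8.png",b[:,:,::-1])
```

```text
[0.63432931 0.04302627 0.03481438] [-0.30564557 -0.27288167 -0.66023455]
lid px [312.7  95.4] [240. 248.] [0.6331 0.1121 0.082 ]
lid px [27.7 38.9] [ 92. 157.] [0.5399 0.1299 0.082 ]
```

View pics/s8.png

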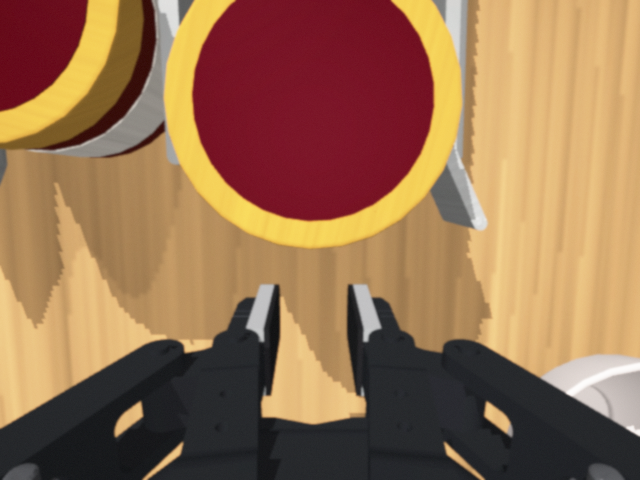

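The wrist view shows the stout jar inside the wide lane at (312,95). The fingers are narrowed with elbows at (170,350) and (460,350), and the neighbour jar is clear. I'll push on to the stop.

Emit:
arm_command(moves=[{"grip": 180, "slide": [0.03, 0, 0.004], "rot": [0, 0, 0]}, {"grip": 180, "slide": [0.06, 0, 0.008], "rot": [0, 0, 0]}, {"grip": 180, "slide": [0.085, 0, 0.012], "rot": [0, 0, 0]}, {"grip": 180, "slide": [0.105, 0, 0.015], "rot": [0, 0, 0]}, {"grip": 180, "slide": [0.125, 0, 0.018], "rot": [0, 0, 0]}, {"grip": 180, "slide": [0.145, 0, 0.02], "rot": [0, 0, 0]}, {"grip": 180, "slide": [0.165, 0, 0.023], "rot": [0, 0, 0]}, {"grip": 180, "slide": [0.185, 0, 0.026], "rot": [0, 0, 0]}])

```text
t: 17.72
tcp_pos: [0.6343, 0.0792, 0.0346]
eef_rot: [[0.0, 1.0, -0.0], [0.99, -0.0, 0.139], [0.139, -0.0, -0.99]]
force: [-0.1, -3.1, 0.9]
width: 0.294
```

Emit:
arm_command(moves=[{"grip": 180, "slide": [0.022, 0, 0.003], "rot": [0, 0, 0]}, {"grip": 180, "slide": [0.044, 0, 0.006], "rot": [0, 0, 0]}, {"grip": 180, "slide": [0.066, 0, 0.009], "rot": [0, 0, 0]}, {"grip": 180, "slide": [0.088, 0, 0.012], "rot": [0, 0, 0]}, {"grip": 180, "slide": [0.11, 0, 0.015], "rot": [0, 0, 0]}, {"grip": 180, "slide": [0.132, 0, 0.018], "rot": [0, 0, 0]}, {"grip": 180, "slide": [0.154, 0, 0.021], "rot": [0, 0, 0]}])

```text
t: 18.3
tcp_pos: [0.6343, 0.1107, 0.0347]
eef_rot: [[-0.0, 1.0, -0.0], [0.99, 0.0, 0.14], [0.14, -0.0, -0.99]]
force: [0.3, -2.3, -0.9]
width: 0.29
```

Run:
```python
from h import *
s=get_state();print(s["tcp_pos"],s["force"]);b=get_image("wrist");lids(s,b)
```

```text
[0.63427372 0.11073292 0.03474097] [ 0.342811   -2.27892917 -0.8892867 ]
lid px [-16.2 194.3] [220. 244.] [0.5206 0.1471 0.082 ]
lid px [312.9 142.5] [236. 241.] [0.6332 0.1645 0.082 ]
```

Emit:
arm_command(moves=[{"grip": 180, "slide": [0.025, 0, 0.004], "rot": [0, 0, 0]}, {"grip": 180, "slide": [0.05, 0, 0.007], "rot": [0, 0, 0]}, {"grip": 180, "slide": [0.075, 0, 0.011], "rot": [0, 0, 0]}, {"grip": 180, "slide": [0.1, 0, 0.014], "rot": [0, 0, 0]}, {"grip": 180, "slide": [0.125, 0, 0.018], "rot": [0, 0, 0]}, {"grip": 180, "slide": [0.15, 0, 0.021], "rot": [0, 0, 0]}, {"grip": 180, "slide": [0.175, 0, 0.025], "rot": [0, 0, 0]}, {"grip": 180, "slide": [0.2, 0, 0.028], "rot": [0, 0, 0]}])

```text
t: 19.02
tcp_pos: [0.6343, 0.1511, 0.0348]
eef_rot: [[-0.0, 1.0, -0.0], [0.99, 0.0, 0.14], [0.14, -0.0, -0.99]]
force: [-0.1, -3.2, -0.5]
width: 0.292
```

Emit:
arm_command(moves=[{"grip": 180, "slide": [0.02, 0, 0.003], "rot": [0, 0, 0]}, {"grip": 180, "slide": [0.04, 0, 0.006], "rot": [0, 0, 0]}, {"grip": 180, "slide": [0.06, 0, 0.009], "rot": [0, 0, 0]}, {"grip": 180, "slide": [0.08, 0, 0.011], "rot": [0, 0, 0]}, {"grip": 180, "slide": [0.1, 0, 0.014], "rot": [0, 0, 0]}, {"grip": 180, "slide": [0.12, 0, 0.017], "rot": [0, 0, 0]}, {"grip": 180, "slide": [0.135, 0, 0.019], "rot": [0, 0, 0]}])

```text
t: 19.6
tcp_pos: [0.6343, 0.1785, 0.0348]
eef_rot: [[-0.0, 1.0, -0.0], [0.99, 0.0, 0.14], [0.14, -0.0, -0.99]]
force: [-0.6, -2.2, -0.6]
width: 0.295
```

Emit:
arm_command(moves=[{"grip": 180, "slide": [0.007, 0, 0.001], "rot": [0, 0, 0]}, {"grip": 180, "slide": [0.014, 0, 0.002], "rot": [0, 0, 0]}, {"grip": 180, "slide": [0.021, 0, 0.003], "rot": [0, 0, 0]}, {"grip": 180, "slide": [0.028, 0, 0.004], "rot": [0, 0, 0]}])

```text
t: 19.93
tcp_pos: [0.6344, 0.1833, 0.0348]
eef_rot: [[0.0, 1.0, 0.0], [0.99, -0.0, 0.139], [0.139, -0.0, -0.99]]
force: [0.0, -2.7, -0.7]
width: 0.292
```

Run:
```python
from h import *
s=get_state();print(s["tcp_pos"],s["force"]);b=get_image("wrist");lids(s,b)
```

```text
[0.63443717 0.18329645 0.03482309] [ 0.04307783 -2.65702411 -0.71262666]
lid px [-957.8  394.8] [ 320. 2114.] [0.1698 0.147  0.082 ]
lid px [312.7 142.7] [236. 240.] [0.6333 0.2371 0.082 ]
lid px [-37.  111.3] [228. 256.] [0.5166 0.2473 0.082 ]
```

Emit:
arm_command(moves=[{"grip": 180, "slide": [0.007, 0, 0.001], "rot": [0, 0, 0]}, {"grip": 180, "slide": [0.014, 0, 0.002], "rot": [0, 0, 0]}, {"grip": 180, "slide": [0.021, 0, 0.003], "rot": [0, 0, 0]}])

```text
t: 20.23
tcp_pos: [0.6344, 0.1877, 0.0348]
eef_rot: [[0.0, 1.0, 0.0], [0.99, -0.0, 0.14], [0.14, 0.0, -0.99]]
force: [1.3, -2.9, -0.3]
width: 0.293
```

Emit:
arm_command(moves=[{"grip": 180, "slide": [0.005, 0, 0.001], "rot": [0, 0, 0]}, {"grip": 180, "slide": [0.01, 0, 0.001], "rot": [0, 0, 0]}])

```text
t: 20.4
tcp_pos: [0.6343, 0.1899, 0.0349]
eef_rot: [[-0.0, 1.0, -0.0], [0.99, 0.0, 0.14], [0.14, -0.0, -0.99]]
force: [0.3, -2.0, 0.0]
width: 0.296
```

Emit:
arm_command(moves=[{"grip": 180, "slide": [0.005, 0, 0.001], "rot": [0, 0, 0]}, {"grip": 180, "slide": [0.005, 0, 0.001], "rot": [0, 0, 0]}])

```text
t: 20.57
tcp_pos: [0.6344, 0.1912, 0.0349]
eef_rot: [[-0.0, 1.0, -0.0], [0.99, 0.0, 0.14], [0.14, 0.0, -0.99]]
force: [-0.1, -1.7, -0.9]
width: 0.295
```

Emit:
arm_command(moves=[{"grip": 180, "slide": [0.005, 0, 0.001], "rot": [0, 0, 0]}, {"grip": 180, "slide": [0.005, 0, 0.001], "rot": [0, 0, 0]}])

```text
t: 20.73
tcp_pos: [0.6344, 0.1914, 0.0348]
eef_rot: [[0.0, 1.0, -0.0], [0.99, -0.0, 0.139], [0.139, -0.0, -0.99]]
force: [0.3, -3.0, -0.3]
width: 0.29
```

Emit:
arm_command(moves=[{"grip": 180, "slide": [0.005, 0, 0.001], "rot": [0, 0, 0]}, {"grip": 180, "slide": [0.005, 0, 0.001], "rot": [0, 0, 0]}])

```text
t: 20.9
tcp_pos: [0.6345, 0.1916, 0.0347]
eef_rot: [[0.001, 1.0, -0.0], [0.99, -0.001, 0.138], [0.138, -0.0, -0.99]]
force: [-0.6, -4.7, 0.6]
width: 0.293
```

Emit:
arm_command(moves=[{"grip": 180, "slide": [0.005, 0, 0.001], "rot": [0, 0, 0]}, {"grip": 180, "slide": [0.005, 0, 0.001], "rot": [0, 0, 0]}])

```text
t: 21.07
tcp_pos: [0.6346, 0.1917, 0.0347]
eef_rot: [[0.001, 1.0, 0.0], [0.991, -0.001, 0.137], [0.137, -0.0, -0.991]]
force: [-1.2, -5.9, 2.6]
width: 0.297
```

Run:
```python
from h import *
s=get_state();print(s["tcp_pos"],s["force"]);b=get_image("wrist");lids(s,b)
```

```text
[0.63457087 0.191683   0.03467907] [-1.18193832 -5.90834883  2.58333492]
lid px [-17.9 370.3] [110. 223.] [0.5138 0.165  0.082 ]
lid px [-35.5 138.5] [227. 252.] [0.5165 0.247  0.082 ]
lid px [312.3 143.4] [236. 241.] [0.6334 0.2453 0.082 ]
```

It is at the stop: the TCP stalled while force rose to 6 N. I'll draw back, rise and check.

Emit:
arm_command(moves=[{"grip": 180, "slide": [-0.1, 0, -0.014], "rot": [0, 0, 0]}, {"grip": 180, "slide": [-0.2, 0, -0.028], "rot": [0, 0, 0]}, {"grip": 180, "slide": [-0.2, 0, -0.028], "rot": [0, 0, 0]}, {"grip": 180, "slide": [-0.066, 0, -0.968], "rot": [0, 0, 0]}, {"grip": 180, "slide": [-0.066, 0, -0.968], "rot": [0, 0, 0]}, {"grip": 180, "slide": [-0.066, 0, -0.968], "rot": [0, 0, 0]}, {"grip": 180, "slide": [-0.066, 0, -0.968], "rot": [0, 0, 0]}, {"grip": 180, "slide": [-0.066, 0, -0.968], "rot": [0, 0, 0]}, {"grip": 180, "slide": [-0.066, 0, -0.968], "rot": [0, 0, 0]}])

```text
t: 21.87
tcp_pos: [0.6373, 0.1562, 0.2319]
eef_rot: [[-0.003, 1.0, 0.011], [0.99, 0.001, 0.143], [0.143, 0.011, -0.99]]
force: [0.7, 0.8, 0.0]
width: 0.295
```

Emit:
arm_command(moves=[{"grip": 180, "slide": [-0.6, -0.3, -0.084], "rot": [0, 0, 0]}, {"grip": 180, "slide": [-0.6, -0.3, -0.084], "rot": [0, 0, 0]}, {"grip": 180, "slide": [-0.6, -0.3, -0.084], "rot": [0, 0, 0]}, {"grip": 180, "slide": [-0.6, -0.3, -0.084], "rot": [0, 0, 0]}, {"grip": 180, "slide": [-0.6, -0.3, -0.084], "rot": [0, 0, 0]}, {"grip": 180, "slide": [-0.6, -0.3, -0.084], "rot": [0, 0, 0]}, {"grip": 180, "slide": [-0.6, -0.3, -0.084], "rot": [0, 0, 0]}])

```text
t: 22.45
tcp_pos: [0.5748, 0.0346, 0.2244]
eef_rot: [[-0.002, 1.0, 0.0], [0.99, 0.002, 0.141], [0.141, 0.0, -0.99]]
force: [-0.4, -0.0, -0.1]
width: 0.295
```

Run:
```python
from h import *
s=get_state();print(s["t"],s["tcp_pos"],s["force"]);b=get_image("wrist");lids(s,b)
c=get_image("scene")[150:450,200:500]
cv2.imwrite("pics/s9.png",np.hstack([cv2.resize(b,(400,300)),cv2.resize(c,(400,400))[:300]])[:,:,::-1])
```

```text
22.45 [0.57477308 0.03464897 0.22439038] [-0.39800095 -0.03310418 -0.14668494]
lid px [245.4  90.8] [100. 104.] [0.521  0.1464 0.082 ]
```

View pics/s9.png

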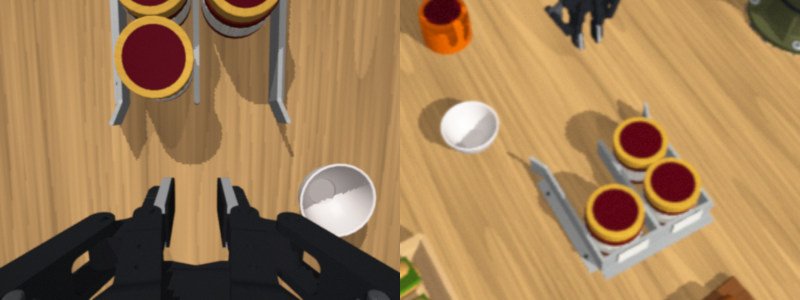

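The views show all three jars upright and closed up: the narrow row at scene crop (640,140) and (671,185), the stout jar at (614,210) against the stop. The bowl has not moved and the arm is clear. Handing in.

```bash
python3 -c "
from bench import *
print(sign_off())"
```

```text
the job is handed in; nothing more can be done
None
```

The rack is stocked and the job was handed in at about 22.5 s of the 72 s allowed; sign-off gives no verdict.

- **Slim jar:** the jar on the robot's side slid into the narrow lane without jamming, at about 3 N of drag. That made it the slim one, and I closed it up behind jar_3 until the fingers stalled at 11 N.
- **Stout jar:** the other jar went into the wide lane to the stop, where the fingers stalled at 6 N. I did not try it in the narrow lane.
- **Last checks:**
  - **Wrist camera:** it put the slim jar at about rack x 0.050 and the stout at about 0.148, both inside the required ranges. Readings of the slim jar differed by about 1 mm (world y 0.1464 and 0.1475).
  - **Final pictures:** all three jars stood upright, with the bowl untouched and the arm clear. I did not re-measure the cups or the board; the arm never came near the board, and stayed well short of the cups.
- **Rack position:** the camera estimates of the rack disagreed by 2 to 5 mm, so I centred each jar on its lane from wrist-camera sightings of the guides.

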